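# Eject a logger pod from its push-push dock and pack it in the tray

### The arm

A 6-joint arm with a two-finger parallel gripper is mounted at the origin on a cart in front of the work surface, level with it; the furniture and walls round the work are solid. World frame = base frame: x ahead of the robot, y to its left, z up, the work surface at z = 0. Lengths are in m, angles in rad, forces in N, time in s.
With the tool pointing down it reaches from about 0.35 to 0.775 m from the base axis. Payload 7.3 kg.
Tool frame: the origin (TCP) lies between the finger pads; the fingertips stand 8 mm ahead of it and the grasp point (between the pads) lies 11 mm behind it (robot.nose_length is the distance from the TCP to the fingertips, in m); z points along the fingers, y is the line along which they close (so a half turn about z gives the same grasp; the last joint's range is limited). The gripper opens to 92 mm and grips with 3 to 60 N. Pads are 19 mm wide; open, the fingers measure 130 mm over their backs; the gripper's body (75 mm by 190 mm) begins 47 mm behind the grasp point.
Start: joints at [-1.468, 0.342, 1.524, -0, 1.275, -0.146], TCP at [0.129, -0.509, 0.205] pointing down, gripper open.
Joint ranges: [-2.53, 2.53], [-0.77, 2.02], [0.04, 2.7], [-1, 4.14], [0.28, 2.66], [-3.11, 3.11]. Speed limits (rad/s): [2.57, 2.57, 3.14, 3.14, 3.14, 3.14].

### API

Orientations are given as [roll, pitch, yaw] about the fixed x, y, z axes, in that order (R = Rz(yaw) Ry(pitch) Rx(roll)).
In Python, from cell import robot gives the robot as it stands. The module is installed in compiled form; this text tells all that it offers.
- The arm moves only by the shell command python3 -m jog 'ROWS' [FORCE]. ROWS is JSON, a list that holds one entry, the list of rows, each a list of 5 numbers: the gripper's target within -1 to 1 (fully open at 1, half-way at 0, shut at -1), then the shift along the tool's x, y, z in m, then the turn about the tool's z in rad. A call has 1 to 5 rows; each row is the pose to reach, as a shift and turn from the pose commanded when the call began, along the tool's axes at that moment; what a row does not reach only later rows make up. A row lasts 1/12 s, in which the tool goes at most 41.7 mm and 7.16 degrees, less where a joint would pass 70% of its speed; a pose out of reach is approached as far as the arm can. A call with a gripper value outside its range is refused whole. The fingers move at their own pace and stop on an object; FORCE is the grip in N (left out, the last holds). Time passes only in rows, so rows that repeat a pose let the fingers close. It gives the time, the measured TCP pose, the force, the opening and the grip force at its end, in the units of the state.
- robot.observe(): the state, without advancing time (a new reading comes with each control period).
- robot.read_camera(name): name is "side" or "top" or "wrist"; returns the picture (400x640x3 uint8, red, green, blue); there is no depth.
- robot.camera_model(name): a dict with "camera_matrix" (3x3 intrinsics, pixels), "position" and "attitude" of the camera in the world; the wrist camera has in their place "mount" (4x4, takes a point from camera to tool coordinates, whose origin is the TCP and whose axes are the flange's). Camera axes: x right, y down, z forward; pixel columns grow to the right and rows downward; lengths in m; the calibration is good to about 2 mm. A picture is of the moment at which its call begins: read the wrist's pose just before it. camera_model takes no time and is no camera call.
- robot.hand_in(): hands the job in; it is judged then, once.
The state is a dict: "time": time; "qpos": joint angles; "qvel": joint speeds; "joint_efforts": joint torques, N m; "tool_pos": TCP position; "tool_rot": TCP orientation; "contact_force": force on the tool from outside, world axes, zero at the start; "torque": the same for the moment, N m; "opening": finger opening in m; "grip_force": force on a finger pad.
Only numpy, scipy, OpenCV 4.12 (cv2) and the standard library are available. Lean on these libraries where they do the work, as an engineer would, in place of code of your own. Each camera call takes 0.05 s, during which the arm holds its last target. There are 200 camera calls.

### The job

Take the orange-finned logger pod out of its dock: it is held by a push-push latch, so press it deeper until the latch trips, let it spring up, then draw it out upward. Pack it in the green tray beside the two black-finned pods, in the hollow between them with its flat faces lined up with and touching both; set it down on the tray floor in your grip rather than dropping it, and let go. Leave the blue-finned pod latched in the dock, the two packed pods in their places, and the amber bottle and the culture dish undisturbed.

Things in the scene. Friction and masses are not known exactly. Their poses are not given: they have to be found in the camera images.
- pod_orange_mid (a point): Pod to take: white hexagonal body 50 mm across flats, 30 mm high; on its top an upright orange fin 18 mm long (pod x), 12 mm thick (pod y), 18 mm high. Point: on its axis 24 mm above the underside, 6 mm below the body's top, 24 mm below the fin's top. Pod z up; x square to one pair of flat faces, y toward two corners. 90 g. Grip the fin along y from above.
- pod_orange: The same orange pod; origin at the centre of its underside. It starts latched in either bay of the dock. Pressing meets a spring of 5 to 8 N; from 3.5 mm down the catch lets go for good, 6 mm is the stop (body flush with the rim). Eased, it rises to 15 mm above where it was latched and sits loose, its lowest 9 mm in the bay with 1 mm play. Unpressed, the catch resists pulling.
- pod_blue_mid (a point): Pod of the same build with blue fin, latched in the dock's other bay; stays there. Same point, 24 mm above its underside.
- pod_grey_a_mid (a point): Pod of the same build with black fin, 120 g, loose in the tray against its +x wall, on the tray's +y side, pod x along tray y. Same point, 24 mm above its underside.
- pod_grey_b_mid (a point): The second black-finned pod, the same, on the tray's -y side; the two touch face to face, centres 50 mm apart, and fill the row between the side walls.
- dock: Fixed dock: grey base plate 92 x 186 x 6 mm with two black hexagonal bays, rims 41 mm above the worktop. Origin at the centre of its underside, y along the row of bays, z up; bay axes at y = +42 and -42 mm, outer walls 34 mm from the bay axis. Latched pods have their underside at z = 17 mm (body 6 mm above the rim) and axes parallel to the dock's.
- tray: Fixed green open tray, 154 (x) by 109 mm (y), walls 4 mm thick, 16 mm high, floor top at z = 4 mm; origin at the centre of its underside. The black-finned pods fill the row at x = +43.5, y = +25 and -25 mm; the hollow between them is at about x = 0, y = 0. There pod x lies along tray y, or 60 or 120 degrees from it; a touching pod's centre is 50 mm from both neighbours'.
- amber_bottle: Loose amber glass dropper bottle, 45 mm across and 90 mm tall, behind the work; origin at the centre of its base. Leave alone.
- dish_a: Loose round culture dish, 57 mm across and 15 mm high, to the right of the tray; origin at the centre of its base. Leave alone.

How it is judged:
By the outcome, as a careful person would: the job done as asked, in the order asked, and still so for the second after the job is handed in, with the robot touching nothing.
It also fails if it takes over 46 s, if anything falls off the work surface, if the arm or the gripper's body presses on something with over 40 N, if the wrist force passes 120 N, or if a joint passes its speed limit or range.

## Working session

There is one attempt and no reset: what is moved stays moved. The work goes in short steps, Python scripts to look and compute and a shell command to move; the robot and the scene stay as the last step left them, time stands still between calls to the robot, and variables do not carry over. Pictures are saved under pics/ and viewed, at most 10 in all, crops included, and the job is handed in when it is done.

```bash
mkdir -p pics; python3 - <<'E'
from cell import robot
import cv2
s=robot.observe();print(s)
for n in("side","top","wrist"):
    im=robot.read_camera(n);cv2.imwrite(f"pics/{n}0.png",im[...,::-1]);print(n,robot.camera_model(n))
E
```

```text
{'time': 0.0, 'qpos': array([-1.46795149e+00,  3.42709140e-01,  1.52500883e+00,  5.05456724e-05,
        1.27539114e+00, -1.46024807e-01]), 'qvel': array([-0.00027264,  0.00042453, -0.00109828, -0.00152408,  0.00097668,
        0.0006671 ]), 'joint_efforts': array([-1.81397656e-03, -4.31246388e+01, -2.44222319e+01,  7.14331074e-02,
        5.60276338e-02, -1.41945525e-04]), 'tool_pos': array([ 0.12929225, -0.50838493,  0.20415489]), 'tool_rot': array([-3.14009937e+00, -2.68474085e-04,  2.48854693e-01]), 'contact_force': array([-0.96375525, -0.22659497,  0.45009341]), 'torque': array([ 0.02236907,  0.07060688, -0.04379117]), 'grip_force': 0.0, 'opening': 0.09145603531647048}
side {'camera_matrix': array([[372.14920696,   0.        , 319.85302784],
       [  0.        , 372.14920696, 192.87057148],
       [  0.        ,   0.        ,   1.        ]]), 'position': array([0.83541866, 0.22958538, 0.80663012]), 'attitude': array([-2.64987465e+00,  1.85833629e-03,  2.56034667e+00])}
top {'camera_matrix': array([[416.31614874,   0.        , 316.76587169],
       [  0.        , 416.31614874, 194.16095949],
       [  0.        ,   0.        ,   1.        ]]), 'position': array([ 0.56968339, -0.0956681 ,  0.94055331]), 'attitude': array([-3.09744104,  0.01582568, -1.55778452])}
wrist {'camera_matrix': array([[277.66508371,   0.        , 324.76142108],
       [  0.        , 277.66508371, 199.72979676],
       [  0.        ,   0.        ,   1.        ]]), 'mount': array([[-4.98922666e-04, -9.62361321e-01, -2.71772770e-01,
         7.25890761e-02],
       [ 9.99999863e-01, -4.37199069e-04, -2.87663567e-04,
        -5.54367075e-04],
       [ 1.58017488e-04, -2.71772876e-01,  9.62361408e-01,
        -1.80423921e-01],
       [ 0.00000000e+00,  0.00000000e+00,  0.00000000e+00,
         1.00000000e+00]])}
```

View pics/top0.png

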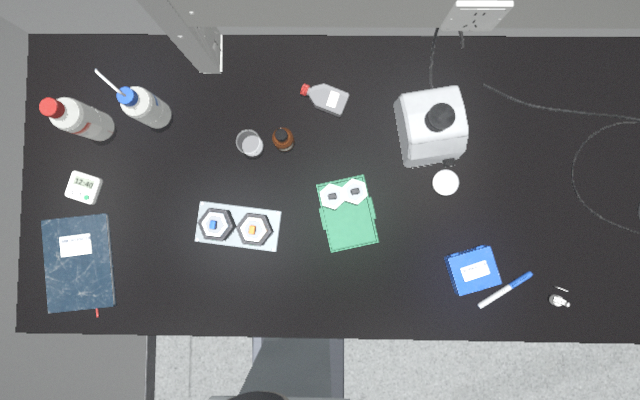

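View pics/side0.png

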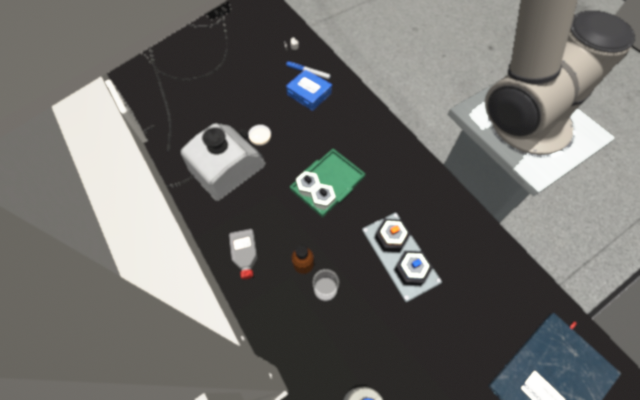

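The top view shows the dock at about (238,226), with the blue fin at (214,225) and the orange at (252,230). The tray is at about (348,213), with the black-finned pods at its far end around (333,196) and (355,191). Next I'll enlarge this area.

```bash
python3 - <<'E'
import cv2
im=cv2.imread("pics/top0.png")[165:260,188:388]
cv2.imwrite("pics/crop.png",cv2.resize(im,None,fx=4,fy=4,interpolation=cv2.INTER_CUBIC))
E
cat > h.py <<'E'
from cell import robot
import numpy as np
from scipy.spatial.transform import Rotation as R
def ray(n,u,v,z,s=None):
    "world point at height z on the pixel's ray"
    m=robot.camera_model(n);d=np.linalg.solve(m["camera_matrix"],[u,v,1])
    if n=="wrist":
        s=s or robot.observe();T=m["mount"];Rt=R.from_euler("xyz",s["tool_rot"]).as_matrix()
        d=Rt@T[:3,:3]@d;p=s["tool_pos"]+Rt@T[:3,3]
    else: d=R.from_euler("xyz",m["attitude"]).as_matrix()@d;p=m["position"]
    return p+d*(z-p[2])/d[2]
E
```

```text
(no output)
```

View pics/crop.png

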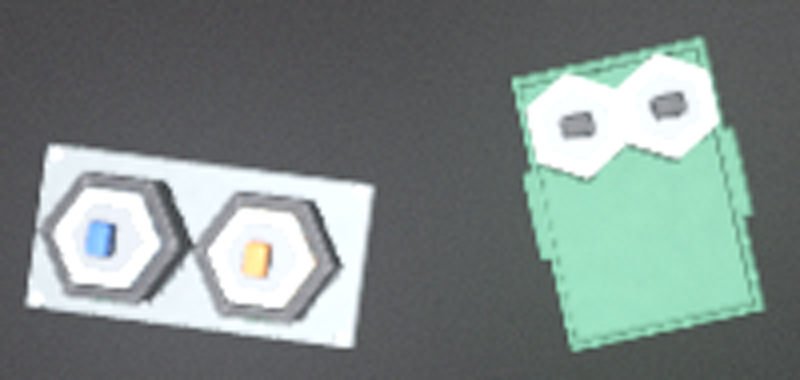

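The crop (4x, origin 188,165) shows these pixel positions:
- **Dock plate corners:** (50,145), (375,185), (355,347), (27,305).
- **Fins:** blue at (99,239), orange at (257,259), black at (577,125) and (669,104).
- **Tray outer corners:** (515,78), (703,38), (763,310), (574,350).

```bash
python3 - <<'E'
from h import *
def P(c,z): return ray("top",188+(c[0]-1.5)/4,165+(c[1]-1.5)/4,z)[:2]
D=np.array([P(c,.006) for c in[(50,145),(375,185),(355,347),(27,305)]])
T=np.array([P(c,.016) for c in[(515,78),(703,38),(763,310),(574,350)]])
for n,C in(("dock",D),("tray",T)):
    ex=(C[0]+C[1]-C[2]-C[3])/2;ey=(C[0]+C[3]-C[1]-C[2])/2
    print(n,C.mean(0),"size",np.linalg.norm(ex),np.linalg.norm(ey),"yaw",np.degrees(np.arctan2(ex[1],ex[0])),np.degrees(np.arctan2(-ey[0],ey[1])))
o=P((256,260),.058);b=P((99,239),.058);a=P((577,125),.045);g=P((669,104),.045)
print("orange",o,"blue",b,np.linalg.norm(o-b),"greys",a,g,np.linalg.norm(a-g))
E
```

```text
dock [0.53712993 0.09572054] size 0.09091979024884712 0.18554416743355043 yaw -6.4328810449304035 -6.3362323584673295
tray [ 0.56939656 -0.14866749] size 0.15400408126824516 0.10672490420812661 yaw 12.907645865562689 12.71933370744858
orange [0.5315608  0.05590169] blue [0.54153666 0.13969439] 0.08438445115788552 greys [ 0.60577508 -0.11354314] [ 0.61768921 -0.1628656 ] 0.05074102641598801
```

```bash
cat >> h.py <<'E'
def go(x,y,z,yaw):
    "shift in tool axes (mm) and turn (rad) from the measured pose"
    s=robot.observe();Rt=R.from_euler("xyz",s["tool_rot"]).as_matrix()
    w=(yaw-s["tool_rot"][2]+np.pi)%(2*np.pi)-np.pi
    print("t",round(s["time"],2),"shift mm",np.round(1e3*Rt.T@(np.array([x,y,z])-s["tool_pos"]),1),"turn",round(-w,4),"pos",np.round(s["tool_pos"],4),"rot",np.round(s["tool_rot"],4),"F",np.round(s["contact_force"],1))
E
python3 -c "
from h import *
go(.532,.055,.19,-.112)"
```

```text
t 0.15 shift mm [ 529.1 -447.    14.9] turn 0.3608 pos [ 0.1293 -0.5085  0.2043] rot [-3.1405e+00 -2.0000e-04  2.4880e-01] F [-0.4  0.5  0.7]
```

```bash
for i in 1 2 3; do python3 -m jog '[[[0,0.031,-0.026,0,0],[0,0.062,-0.052,0,0],[0,0.093,-0.078,0,0],[0,0.124,-0.104,0,0],[0,0.155,-0.130,0,0]]]' 30 | tail -c 400; done
python3 -m jog '[[[0,0.028,-0.025,0.005,0.12],[0,0.055,-0.048,0.010,0.24],[0,0.064,-0.057,0.015,0.361],[0,0.064,-0.057,0.015,0.361],[0,0.064,-0.057,0.015,0.361]]]'
python3 - <<'E'
from h import *
import cv2
go(.532,.055,.19,-.112);cv2.imwrite("pics/w1.png",robot.read_camera("wrist")[...,::-1])
E
```

```text
time: 0.57
tool_pos: [0.2481, -0.3429, 0.2046]
tool_rot: [-3.141, -0.0, 0.248]
contact_force: [1.3, -0.8, 0.3]
opening: 0.0629
grip_force: 0.0
time: 0.98
tool_pos: [0.3664, -0.1787, 0.2049]
tool_rot: [3.141, -0.0, 0.248]
contact_force: [0.7, -0.3, 0.8]
opening: 0.0459
grip_force: 0.0
time: 1.4
tool_pos: [0.4846, -0.0143, 0.2047]
tool_rot: [3.141, 0.0, 0.249]
contact_force: [0.3, -0.4, 0.4]
opening: 0.046
grip_force: 0.0
time: 1.82
tool_pos: [0.5314, 0.0551, 0.189]
tool_rot: [3.141, 0.002, -0.108]
contact_force: [0.0, -0.6, -0.6]
opening: 0.0461
grip_force: 0.0
t 1.82 shift mm [ 0.6  0.  -1. ] turn 0.0044 pos [0.5314 0.0551 0.189 ] rot [ 3.141e+00  2.000e-03 -1.076e-01] F [ 0.  -0.6 -0.6]
```

View pics/w1.png

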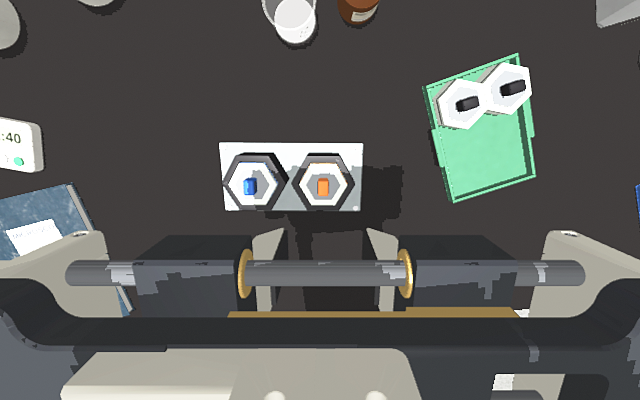

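```bash
python3 - <<'E'
import cv2
im=cv2.imread("pics/w1.png")
a=cv2.resize(im[135:220,210:370],None,fx=5,fy=5,interpolation=cv2.INTER_CUBIC)
cv2.imwrite("pics/c2.png",a)
E
```

```text
(no output)
```

View pics/c2.png

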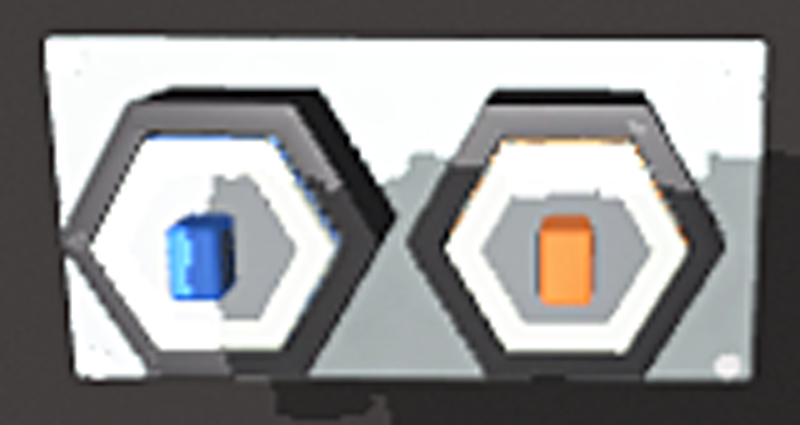

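In the 5x crop (origin 210,135), the orange fin's top face is centred at (567,268). The white body-top hexagon is centred at (567,246), and the dock edges run level. Blue's fin top is centred at (197,266).

```bash
python3 - <<'E'
from h import *
q=lambda c,z:ray("wrist",210+(c[0]-2)/5,135+(c[1]-2)/5,z)
f=q((567,268),.065);b=q((567,246),.047);u=q((197,266),.065)
L,Rr=q((446,246),.047),q((688,247),.047)
print(f,b,u,"yaw",np.degrees(np.arctan2(-(u-f)[0],(u-f)[1])),np.linalg.norm(u-f),np.linalg.norm(L-Rr))
x,y=(f+b)[:2]/2; print(x,y)
go(x,y,.062,-.112)
E
```

```text
[0.53134764 0.05662359 0.065     ] [0.5324194  0.05660538 0.047     ] [0.54089476 0.13948932 0.065     ] yaw -6.572177227769289 0.08341388350995761 0.05756035102290538
0.5318835216602376 0.05661448433671246
t 1.87 shift mm [  0.4  -2.4 127.5] turn 0.0035 pos [0.5314 0.0543 0.1895] rot [ 3.141e+00  1.100e-03 -1.085e-01] F [ 0.3 -0.2 -0.4]
```

```bash
python3 -m jog '[[[-0.2,0,-0.0015,0.035,0.003],[-0.2,0,-0.0015,0.070,0.003],[-0.2,0,-0.0015,0.100,0.003],[-0.2,0,-0.0015,0.118,0.003],[-0.2,0,-0.0015,0.129,0.003]]]' 30
python3 -m jog '[[[-1,0,0,0,0],[-1,0,0,0,0],[-1,0,0,0,0],[-1,0,0,0,0],[-1,0,0,0,0]]]' 30
python3 -m jog '[[[-1,0,0,0,0],[-1,0,0,0,0]]]' 30
```

```text
time: 2.28
tool_pos: [0.5302, 0.0546, 0.0589]
tool_rot: [3.141, 0.004, -0.114]
contact_force: [0.3, -0.4, 0.4]
opening: 0.0366
grip_force: 0.0
time: 2.7
tool_pos: [0.5328, 0.0559, 0.062]
tool_rot: [-3.142, -0.002, -0.115]
contact_force: [0.3, 0.7, -0.5]
opening: 0.0083
grip_force: 0.0
time: 2.87
tool_pos: [0.5324, 0.0561, 0.0613]
tool_rot: [3.142, -0.001, -0.115]
contact_force: [-0.2, 0.6, -0.7]
opening: 0.0004
grip_force: 0.0
```

```bash
python3 - <<'E'
from h import *
import cv2
print(robot.nose_length,robot.observe()["opening"])
a=robot.read_camera("wrist")[...,::-1];b=robot.read_camera("side")[170:310,320:480,::-1]
a=cv2.resize(a[130:330,200:460],None,fx=2.2,fy=2.2);b=cv2.resize(b,(320,280),interpolation=cv2.INTER_CUBIC)
c=np.zeros((560,600,3),np.uint8);c[:280,:320]=b
cv2.imwrite("pics/c3.png",np.vstack([a,np.pad(b,((0,0),(0,a.shape[1]-320),(0,0)))])[:600]);print(a.shape)
E
```

```text
0.008 0.00043344791169634954
(440, 572, 3)
```

View pics/c3.png

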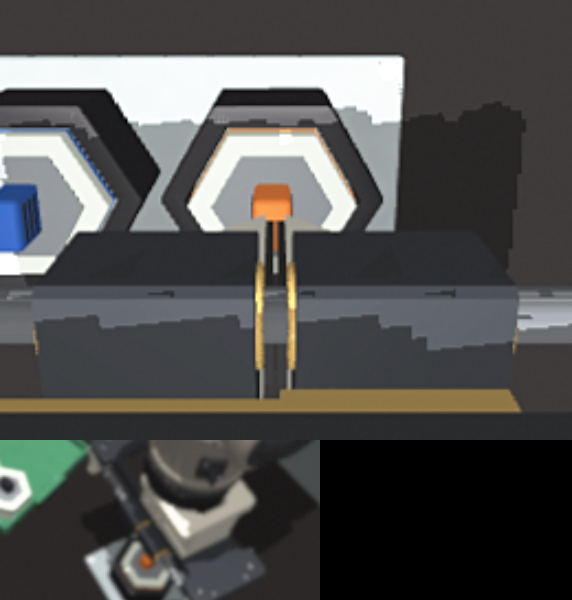

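The pads closed without catching the fin. In the crop, the fin (255–292, top 185) shows beyond the fingertips, which sit on its robot side or above it. I'll compute the position from these pixels.

```bash
python3 - <<'E'
from h import *
s=robot.observe();T=s["tool_pos"];Rt=R.from_euler("xyz",s["tool_rot"]).as_matrix()
q=lambda c,z:np.round(1e3*Rt.T@(ray("wrist",200+c[0]/2.2,130+c[1]/2.2,z,s)-T),1)
print("fin top far edge L/R",q((257,196),.065),q((291,196),.065))
print("fin base far edge",q((274,184),.047))
print("body far flat",q((230,130),.047),q((320,130),.047),"corners",q((188,205),.047),q((360,203),.047))
print("finger tips",q((250,225),.053),q((300,225),.053))
# project tool points
m=robot.camera_model("wrist");Mi=np.linalg.inv(m["mount"])
for p in[(0,0,.008),(.0095,0,.008),(.0095,.01,.008),(.0095,-.01,.008),(.0095,.01,-.011)]:
    c=Mi@[*p,1];k=m["camera_matrix"]@(c[:3]/c[2]);print(p,np.round((k[:2]-[200,130])*2.2))
a=robot.camera_model
E
```

```text
fin top far edge L/R [ 9.  -5.7 -4. ] [ 9.   4.7 -4. ]
fin base far edge [ 6.8 -0.5 14. ]
body far flat [ 25.5 -14.9  14. ] [25.5 14.5 14. ] corners [ -0.6 -29.7  14. ] [ 0.  28.6 14. ]
finger tips [-5.5 -8.5  8. ] [-5.5  8.1  8. ]
(0, 0, 0.008) [276. 210.]
(0.0095, 0, 0.008) [276. 182.]
(0.0095, 0.01, 0.008) [306. 182.]
(0.0095, -0.01, 0.008) [245. 182.]
(0.0095, 0.01, -0.011) [310. 203.]
```

```bash
for i in 1 2; do python3 -m jog '[[[-1,0,0,0.0015,0],[-1,0,0,0.0015,0],[-1,0,0,0.0015,0]]]' 30; done
python3 - <<'E'
from h import *
import cv2
a=robot.read_camera("wrist")[...,::-1]
cv2.imwrite("pics/c4.png",cv2.resize(a[190:290,265:385],None,fx=6,fy=6,interpolation=cv2.INTER_CUBIC))
E
```

```text
time: 3.22
tool_pos: [0.532, 0.0562, 0.0591]
tool_rot: [3.141, 0.0, -0.115]
contact_force: [0.1, 0.4, 0.3]
opening: 0.0003
grip_force: 0.0
time: 3.47
tool_pos: [0.532, 0.0561, 0.0576]
tool_rot: [3.141, 0.0, -0.115]
contact_force: [0.3, 0.7, -0.1]
opening: 0.0004
grip_force: 0.0
```

View pics/c4.png

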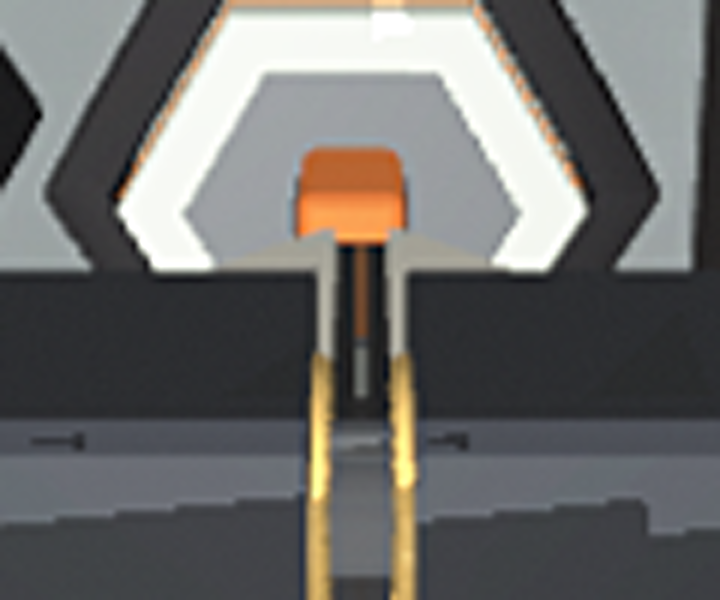

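The crop shows the fin (300–405, rows 148–240) with the shut pads' dark ends in front of it from row 240 down. So the tips are still above the fin top, and the real tip sits higher than the reported TCP implies. I'll feel downward for contact.

```bash
python3 - <<'E'
from h import *
m=robot.camera_model("wrist");Mi=np.linalg.inv(m["mount"])
for z in(-.008,-.015,-.02,-.025,-.03):
    c=Mi@[.0095,0,z,1];k=m["camera_matrix"]@(c[:3]/c[2]);print(z,np.round(k[:2],1))
E
for i in 1 2 3; do python3 -m jog '[[[-1,0,0,0.003,0],[-1,0,0,0.003,0],[-1,0,0,0.003,0]]]' 30|grep -E "time|tool_pos|force"; done
```

```text
-0.008 [325.3 220.5]
-0.015 [325.3 224.3]
-0.02 [325.4 227.2]
-0.025 [325.4 230.2]
-0.03 [325.4 233.5]
time: 3.77
tool_pos: [0.5319, 0.0561, 0.0546]
contact_force: [0.2, -0.1, 0.3]
grip_force: 0.0
time: 4.02
tool_pos: [0.5319, 0.0561, 0.0516]
contact_force: [-0.5, -0.4, -0.3]
grip_force: 0.0
time: 4.27
tool_pos: [0.532, 0.0561, 0.0486]
contact_force: [-0.4, -0.2, -0.2]
grip_force: 0.0
```

```bash
for i in 1 2 3 ; do python3 -m jog '[[[-1,0,0,0.0025,0],[-1,0,0,0.0025,0],[-1,0,0,0.0025,0]]]' 30|grep -E "time|tool_pos|contact"; done
```

```text
time: 4.52
tool_pos: [0.532, 0.0561, 0.0461]
contact_force: [0.0, -0.1, 0.5]
time: 4.77
tool_pos: [0.532, 0.0561, 0.0437]
contact_force: [-0.0, -0.4, -0.5]
time: 5.02
tool_pos: [0.5323, 0.0561, 0.0418]
contact_force: [-1.6, 0.4, 4.2]
```

Contact came at TCP z≈0.0425 against a fin top at 0.065, so the real fingertips are about 22.5 mm behind the reported TCP. I'll work with that: raise, open, go down to TCP z≈0.028 and grip.

```bash
python3 -m jog '[[[-1,0,0,-0.005,0],[-0.4,0,0,-0.005,0],[-0.4,0,0,-0.005,0],[-0.4,0,0,-0.005,0],[-0.4,0,0,-0.005,0]]]' 30
python3 -m jog '[[[-0.4,0,0,0.005,0],[-0.4,0,0,0.010,0],[-0.4,0,0,0.014,0],[-0.4,0,0,0.018,0],[-0.4,0,0,0.018,0]]]' 30
python3 -m jog '[[[-1,0,0,0,0],[-1,0,0,0,0],[-1,0,0,0,0],[-1,0,0,0,0],[-1,0,0,0,0]]]' 30
```

```text
time: 5.43
tool_pos: [0.5319, 0.0561, 0.0461]
tool_rot: [3.141, 0.0, -0.115]
contact_force: [-0.1, 0.3, -0.0]
opening: 0.0229
grip_force: 0.0
time: 5.85
tool_pos: [0.5314, 0.0561, 0.0271]
tool_rot: [3.141, 0.002, -0.115]
contact_force: [0.0, -0.2, -1.0]
opening: 0.0278
grip_force: 0.0
time: 6.27
tool_pos: [0.5325, 0.0563, 0.0285]
tool_rot: [-3.141, -0.001, -0.115]
contact_force: [0.9, 1.8, -0.9]
opening: 0.0116
grip_force: 30.0
```

Gripped at 11.6 mm, which matches the fin. Now I'll press until the catch trips.

```bash
python3 -m jog '[[[-1,0,0,0.0015,0],[-1,0,0,0.003,0],[-1,0,0,0.0045,0],[-1,0,0,0.005,0],[-1,0,0,0.005,0]]]' 30
python3 -m jog '[[[-1,0,0,0.0005,0],[-1,0,0,0.0005,0],[-1,0,0,0.0005,0]]]' 30
```

```text
time: 6.68
tool_pos: [0.5326, 0.0563, 0.0241]
tool_rot: [-3.141, -0.001, -0.115]
contact_force: [-0.3, 2.6, 6.4]
opening: 0.0122
grip_force: 30.0
time: 6.93
tool_pos: [0.5326, 0.0563, 0.0236]
tool_rot: [-3.141, -0.001, -0.115]
contact_force: [-0.4, 2.8, 6.4]
opening: 0.012
grip_force: 30.0
```

```bash
python3 -m jog '[[[-1,0,0,-0.002,0],[-1,0,0,-0.004,0],[-1,0,0,-0.006,0],[-1,0,0,-0.008,0],[-1,0,0,-0.010,0]]]' 30
python3 -m jog '[[[-1,0,0,-0.003,0],[-1,0,0,-0.006,0],[-1,0,0,-0.008,0],[-1,0,0,-0.010,0],[-1,0,0,-0.010,0]]]' 30
```

```text
time: 7.35
tool_pos: [0.5325, 0.0562, 0.0332]
tool_rot: [-3.141, -0.001, -0.115]
contact_force: [0.5, 2.5, 4.2]
opening: 0.0115
grip_force: 30.0
time: 7.77
tool_pos: [0.5322, 0.0561, 0.0432]
tool_rot: [3.141, -0.0, -0.115]
contact_force: [1.0, 1.5, 4.1]
opening: 0.0117
grip_force: 30.0
```

```bash
python3 -m jog '[[[-1,0,0,-0.005,0],[-1,0,0,-0.012,0],[-1,0,0,-0.025,0],[-1,0,0,-0.050,0],[-1,0,0,-0.070,0]]]' 30
python3 -m jog '[[[-1,0,0,0,0],[-1,0,0,0,0]]]' 30
python3 -c "
from h import *
go(.5695,-.148,.113,-.3)"
```

```text
time: 8.18
tool_pos: [0.5313, 0.0558, 0.1136]
tool_rot: [3.141, 0.002, -0.115]
contact_force: [0.5, -0.7, 0.2]
opening: 0.0119
grip_force: 30.0
time: 8.35
tool_pos: [0.5323, 0.0559, 0.1136]
tool_rot: [3.141, -0.001, -0.115]
contact_force: [0.4, -0.7, -1.0]
opening: 0.0118
grip_force: 30.0
t 8.35 shift mm [ 60.4 198.2   0.7] turn 0.1848 pos [0.5323 0.0559 0.1136] rot [ 3.1412e+00 -1.4000e-03 -1.1520e-01] F [ 0.4 -0.7 -1. ]
```

```bash
python3 -m jog '[[[-1,0.007,0.039,0,0.04],[-1,0.014,0.078,0,0.08],[-1,0.021,0.117,0,0.12],[-1,0.028,0.156,0,0.16],[-1,0.034,0.191,0,0.185]]]' 30
python3 -m jog '[[[-1,0.001,0.015,0,0],[-1,0.001,0.015,0,0],[-1,0.001,0.015,0,0],[-1,0.001,0.015,0,0]]]' 30
python3 - <<'E'
from h import *
import cv2
go(.5695,-.148,.113,-.3)
a=robot.read_camera("wrist")[...,::-1];cv2.imwrite("pics/w5.png",a)
cv2.imwrite("pics/c5.png",cv2.resize(a[80:280,195:455],None,fx=3,fy=3,interpolation=cv2.INTER_CUBIC))
E
```

```text
time: 8.77
tool_pos: [0.5426, -0.1395, 0.1112]
tool_rot: [3.141, 0.003, -0.302]
contact_force: [0.8, -0.2, -1.2]
opening: 0.0122
grip_force: 30.0
time: 9.1
tool_pos: [0.5397, -0.1511, 0.1118]
tool_rot: [-3.141, 0.002, -0.3]
contact_force: [0.6, -0.5, -1.3]
opening: 0.0118
grip_force: 30.0
t 9.1 shift mm [ 27.5 -11.8  -1.3] turn 0.0001 pos [ 0.5397 -0.1511  0.1118] rot [-3.1411e+00  2.5000e-03 -2.9990e-01] F [ 0.6 -0.5 -1.3]
```

View pics/c5.png

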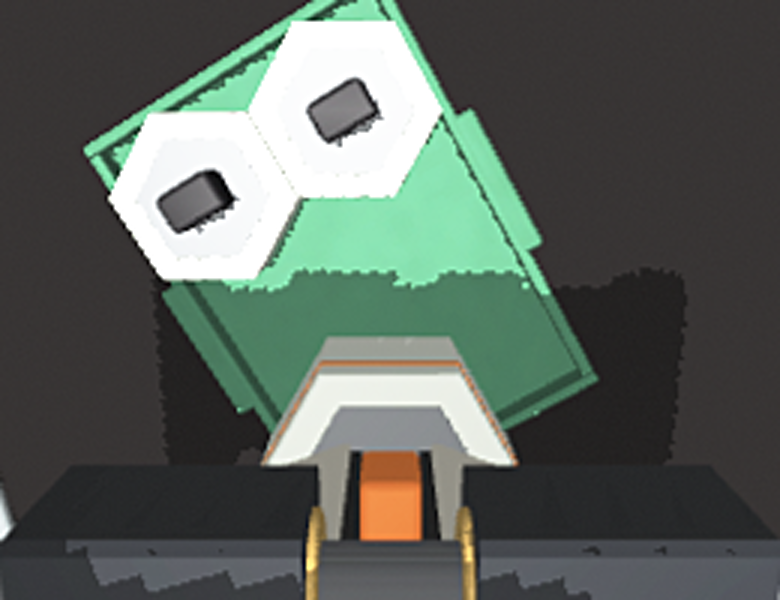

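In the 3x crop (origin 195,80), the packed pods' body tops are centred at about (345,110) and (205,196). Their flats are level in the image, so the yaw is right. The held pod's far top edge runs from (318,373) to (462,373), also level.

```bash
python3 - <<'E'
from h import *
s=robot.observe();Rt=R.from_euler("xyz",s["tool_rot"]).as_matrix()
q=lambda c,z:ray("wrist",195+(c[0]-1)/3,80+(c[1]-1)/3,z,s)
B=np.array([q(c,.034) for c in[(292,21),(395,21),(441,110),(392,198),(299,198),(250,110)]])
A=np.array([q(c,.034) for c in[(158,112),(250,112),(300,197),(257,280),(162,280),(110,197)]])
def yaw(C): # tool-like yaw mod 60 from the six corner bearings (corner nominal at pod yaw+30)
    d=C-C.mean(0);t=np.arctan2(d[:,1],d[:,0])-np.pi/6;return np.degrees(np.angle(np.mean(np.exp(6j*t)))/6)
a,b=A.mean(0),B.mean(0)
for C in(A,B):print(C.mean(0),"yaw",yaw(C),"diam",[round(np.linalg.norm(C[i]-C[i+3]),4) for i in range(3)])
u=(a-b)[:2];print("dist",np.linalg.norm(u));u/=np.linalg.norm(u);n=np.array([-u[1],u[0]])
t=(a+b)[:2]/2+n*.0433
print("n",n,"tray yaw",np.degrees(np.arctan2(-n[1],-n[0])),"target",t)
h=s["tool_pos"][2]+.0185
e=[q(c,h) for c in[(318,373),(462,373)]]
print("held far edge in tool mm",[np.round(1e3*Rt.T@(p-s["tool_pos"]),1) for p in e],s["tool_pos"])
go(*t,.113,-.3)
E
```

```text
[ 0.60514471 -0.11181385  0.034     ] yaw -17.946539630570733 diam [np.float64(0.0574), np.float64(0.0587), np.float64(0.058)]
[ 0.61674127 -0.16012318  0.034     ] yaw -17.260231900457267 diam [np.float64(0.0581), np.float64(0.0583), np.float64(0.0567)]
dist 0.04968170039253717
n [-0.97237671 -0.2334171 ] tray yaw 13.498334481925893 target [ 0.56883908 -0.14607548]
held far edge in tool mm [array([ 24. , -14.9, -18.5]), array([ 23.9,  14.3, -18.5])] [ 0.53994927 -0.15080806  0.11205302]
t 9.15 shift mm [ 26.2 -13.   -1. ] turn 0.0009 pos [ 0.5399 -0.1508  0.1121] rot [-3.1412e+00  1.9000e-03 -2.9910e-01] F [ 0.4 -0.1 -1. ]
```

```bash
python3 -m jog '[[[-1,0.012,-0.0055,0.010,0.006],[-1,0.024,-0.0105,0.020,0.006],[-1,0.024,-0.0105,0.040,0.006],[-1,0.024,-0.0105,0.060,0.006],[-1,0.024,-0.0105,0.075,0.006]]]' 30
python3 -m jog '[[[-1,0,0,0.005,0],[-1,0,0,0.010,0],[-1,0,0,0.014,0],[-1,0,0,0.016,0],[-1,0,0,0.016,0]]]' 30
python3 - <<'E'
from h import *
import cv2
go(.56884,-.14608,.0155,-.305)
a=robot.read_camera("wrist")[...,::-1]
cv2.imwrite("pics/c6.png",cv2.resize(a[100:270,225:425],None,fx=3.5,fy=3.5,interpolation=cv2.INTER_CUBIC))
E
```

```text
time: 9.57
tool_pos: [0.566, -0.1472, 0.0361]
tool_rot: [-3.141, 0.002, -0.304]
contact_force: [0.3, 0.9, -0.6]
opening: 0.0114
grip_force: 30.0
time: 9.98
tool_pos: [0.5667, -0.1491, 0.0221]
tool_rot: [3.141, -0.001, -0.306]
contact_force: [-0.7, 1.1, -0.8]
opening: 0.0116
grip_force: 30.0
t 9.98 shift mm [ 1.1 -3.5  6.6] turn -0.0009 pos [ 0.5667 -0.1491  0.0221] rot [ 3.1415e+00 -6.0000e-04 -3.0590e-01] F [-0.7  1.1 -0.8]
```

View pics/c6.png

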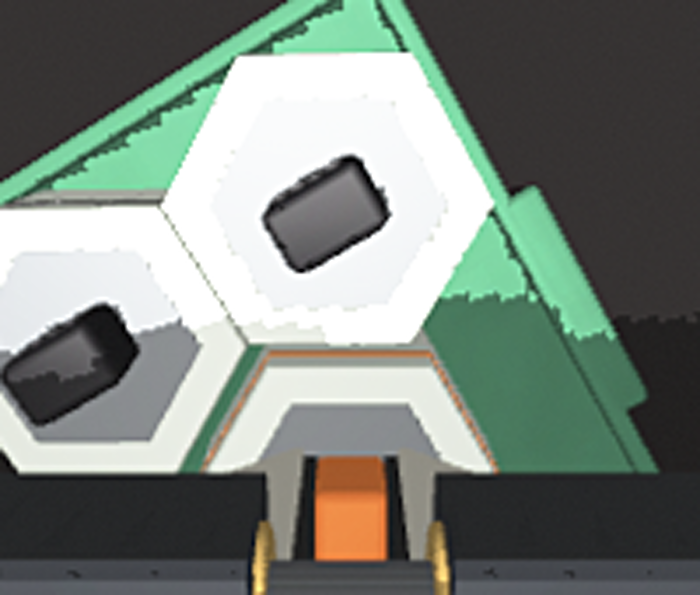

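The held pod sits squarely in the hollow, with its far top edge at about row 352 (265–432) and B's near edge at row 345. A's edge runs (246,347)→(183,468), and the held pod's left edge runs (265,352)→(203,468), so there is still a small gap to A.

```bash
python3 - <<'E'
from h import *
s=robot.observe();Rt=R.from_euler("xyz",s["tool_rot"]).as_matrix();T=s["tool_pos"]
q=lambda c,z:(1e3*Rt.T@(ray("wrist",225+(c[0]-1.2)/3.5,100+(c[1]-1.2)/3.5,z,s)-T))[:2]
h=T[2]+.0185
print("B edge",q((250,345),.034),q((420,345),.034),"held far",q((265,352),h),q((432,352),h))
def line(p,r): d=r-p;d/=np.linalg.norm(d);return np.array([d[1],-d[0]])
A0,A1=q((246,347),.034),q((183,468),.034);h0,h1=q((265,352),h),q((203,468),h)
n=line(A0,A1);print("A line",A0,A1,"held",h0,h1,"n",n,"gap A",n@(h0-A0),n@(h1-A1),"ang",np.degrees(np.arctan2(*(A1-A0))),np.degrees(np.arctan2(*(h1-h0))))
E
```

```text
B edge [ 25.68711922 -18.30454043] [25.67035436 12.33554218] held far [ 26.32765518 -15.00476989] [26.31178465 13.9284944 ]
A line [ 25.31340708 -19.03652861] [  1.85219726 -31.50383192] held [ 26.32765518 -15.00476989] [  4.71991639 -26.64451209] n [-0.46925901  0.88306058] gap A 3.0843421274847387 2.9453707391880446 ang -117.98620792020616 -118.31063403637683
```

```bash
python3 -m jog '[[[-1,-0.0005,0,0.002,0],[-1,-0.0005,0,0.004,0],[-1,-0.0005,-0.0012,0.005,0],[-1,-0.0005,-0.0024,0.005,0],[-1,-0.0005,-0.0024,0.005,0]]]' 30
python3 -m jog '[[[-1,0,-0.0005,0,0],[-1,0,-0.0005,0,0],[-1,0,-0.0005,0,0],[-1,0,-0.0005,0,0]]]' 30
python3 -c "
from h import *
go(.56884,-.14608,.0155,-.305);s=robot.observe();print(R.from_euler('xyz',s['tool_rot']).as_matrix().T@s['contact_force'])"
```

```text
time: 10.45
tool_pos: [0.5668, -0.1466, 0.0168]
tool_rot: [3.142, 0.0, -0.306]
contact_force: [-0.0, 0.4, -0.4]
opening: 0.0119
grip_force: 30.0
time: 10.78
tool_pos: [0.5669, -0.1463, 0.0169]
tool_rot: [3.141, -0.0, -0.306]
contact_force: [-0.4, 0.3, -1.0]
opening: 0.0115
grip_force: 30.0
t 10.78 shift mm [ 1.8 -0.8  1.4] turn -0.0012 pos [ 0.5669 -0.1463  0.0169] rot [ 3.1415e+00 -1.0000e-04 -3.0620e-01] F [-0.4  0.3 -1. ]
[-0.49636408 -0.14181273  1.04231515]
```

```bash
f(){ grep -E "tool_pos|contact"; }
python3 -m jog '[[[-1,0,-0.0004,0,0],[-1,0,-0.0004,0,0],[-1,0,-0.0004,0,0]]]' 30|f
python3 -m jog '[[[-1,0.0005,0,0,0],[-1,0.0005,0,0,0],[-1,0.0005,0,0,0]]]' 30|f
python3 -m jog '[[[-1,0,-0.0004,0,0],[-1,0,-0.0004,0,0],[-1,0,-0.0004,0,0]]]' 30|f
```

```text
tool_pos: [0.567, -0.1459, 0.0168]
contact_force: [0.9, 0.5, -0.4]
tool_pos: [0.5675, -0.1461, 0.0168]
contact_force: [-0.3, 1.5, -0.9]
tool_pos: [0.5676, -0.1456, 0.0168]
contact_force: [-0.1, -1.2, -0.3]
```

```bash
f(){ grep -E "tool_pos|contact"; }
python3 -m jog '[[[-1,0.0004,0,0,0],[-1,0.0004,0,0,0],[-1,0.0004,0,0,0]]]' 30|f
python3 -m jog '[[[-1,0.0008,0,0,0],[-1,0.0008,0,0,0],[-1,0.0008,0,0,0]]]' 30|f
python3 -m jog '[[[-1,0,-0.0003,0,0],[-1,0,-0.0003,0,0],[-1,0,-0.0003,0,0]]]' 30|f
```

```text
tool_pos: [0.568, -0.1458, 0.0168]
contact_force: [-0.5, -0.1, -1.0]
tool_pos: [0.5688, -0.1461, 0.0168]
contact_force: [0.5, -0.7, 0.1]
tool_pos: [0.5688, -0.1458, 0.0168]
contact_force: [0.3, 0.8, -1.0]
```

```bash
f(){ grep -E "tool_pos|contact"; }
for i in 1 2 3; do python3 -m jog '[[[-1,0.0004,-0.0002,0,0],[-1,0.0004,-0.0002,0,0],[-1,0.0004,-0.0002,0,0]]]' 30|f; done
```

```text
tool_pos: [0.5692, -0.1457, 0.0168]
contact_force: [-0.3, -0.8, -0.3]
tool_pos: [0.5696, -0.1456, 0.0168]
contact_force: [-1.5, -0.8, -0.1]
tool_pos: [0.5698, -0.1456, 0.0167]
contact_force: [-2.8, -0.9, 1.2]
```

```bash
f(){ grep -E "tool_pos|contact"; }
for i in 1 2 3; do python3 -m jog '[[[-1,0,0,0.0005,0],[-1,0,0,0.0005,0],[-1,0,0,0.0005,0]]]' 30|f; done
```

```text
tool_pos: [0.5699, -0.1456, 0.0163]
contact_force: [-2.7, -1.4, 0.1]
tool_pos: [0.5701, -0.1457, 0.0158]
contact_force: [-3.9, -1.2, 1.7]
tool_pos: [0.5702, -0.1456, 0.0156]
contact_force: [-3.2, -0.5, 4.3]
```

```bash
python3 -m jog '[[[-1,0,0,-0.0002,0],[-1,0,0,-0.0002,0]]]' 4|tail -4
python3 -m jog '[[[-0.5,0,0,0,0],[-0.5,0,0,0,0],[-0.5,0,0,0,0],[-0.5,0,0,0,0],[-0.5,0,0,0,0]]]' 4
python3 -m jog '[[[-0.5,0,0,-0.004,0],[-0.5,0,0,-0.010,0],[-0.5,0,0,-0.025,0],[-0.5,0,0,-0.050,0],[-0.5,0,0,-0.080,0]]]'
python3 -m jog '[[[-0.5,-0.02,0,-0.03,0],[-0.5,-0.04,0,-0.04,0],[-0.5,-0.04,0,-0.04,0],[-0.5,-0.04,0,-0.04,0]]]'
python3 - <<'E'
from h import *
import cv2
go(.56884,-.14608,.0155,-.305)
a=robot.read_camera("wrist")[...,::-1];b=robot.read_camera("top")[165:260,188:388,::-1]
cv2.imwrite("pics/w7.png",a)
a=cv2.resize(a[90:230,240:420],None,fx=4,fy=4,interpolation=cv2.INTER_CUBIC)[:380];a=cv2.resize(cv2.imread("pics/w7.png")[50:240,200:440],None,fx=3.2,fy=3.2,interpolation=cv2.INTER_CUBIC)[:520]
cv2.imwrite("pics/c7.png",a)
E
```

```text
tool_rot: [-3.142, -0.0, -0.306]
contact_force: [-3.0, -1.0, 1.7]
opening: 0.0119
grip_force: 4.0
time: 14.37
tool_pos: [0.5704, -0.1455, 0.0154]
tool_rot: [-3.142, -0.0, -0.306]
contact_force: [0.4, 0.7, 0.2]
opening: 0.0227
grip_force: 0.0
time: 14.78
tool_pos: [0.5691, -0.1451, 0.0955]
tool_rot: [-3.141, 0.003, -0.306]
contact_force: [0.5, 0.1, -0.7]
opening: 0.0231
grip_force: 0.0
time: 15.12
tool_pos: [0.5322, -0.1335, 0.1369]
tool_rot: [3.141, -0.003, -0.306]
contact_force: [-0.3, -0.6, 0.2]
opening: 0.023
grip_force: 0.0
t 15.12 shift mm [ 38.4   0.9 121.5] turn -0.0013 pos [ 0.5322 -0.1335  0.1369] rot [ 3.1414e+00 -2.6000e-03 -3.0630e-01] F [-0.3 -0.6  0.2]
```

View pics/c7.png

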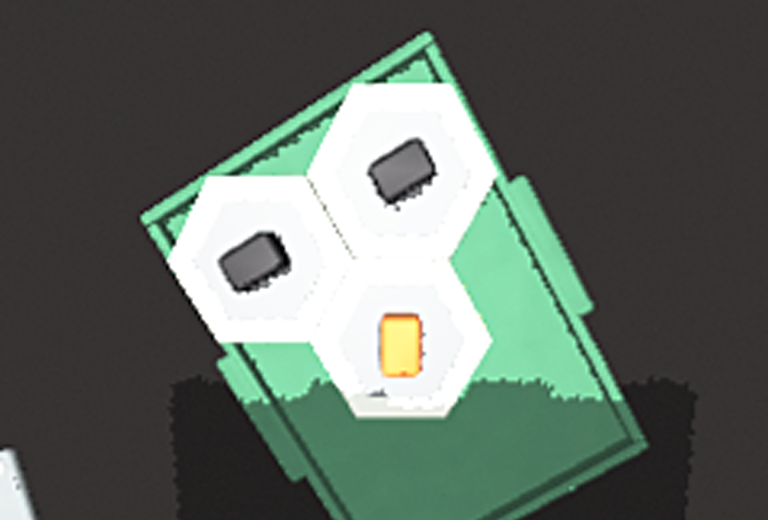

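The orange pod (401,345) sits in the hollow with its flats flush against both black-finned pods and no gap showing, and the gripper is clear of it. Handing in.

```bash
python3 -c "
from cell import robot
print(robot.hand_in())"
```

```text
the job is handed in; nothing more can be done
None
```

I pressed the orange-finned pod to trip its latch, drew it out, set it down in the tray hollow against both black-finned pods and let go; the job is handed in at about 15 s, but no verdict came back.

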